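# Open the sliding door of the bench cabinet in front of the red-capped bottle

### The arm

A 6-joint arm with a two-finger parallel gripper is mounted at the origin on a cart in front of the work surface, level with it; the furniture and walls round the work are solid. World frame = base frame: x ahead of the robot, y to its left, z up, the work surface at z = 0. Lengths are in m, angles in rad, forces in N, time in s.
With the tool pointing down it reaches from about 0.325 to 0.9 m from the base axis. Payload 3.5 kg.
Tool frame: the origin (TCP) lies at the very end of the fingers, on their centre line; the grasp point (between the pads) lies 19 mm behind it; z points along the fingers, y is the line along which they close (so a half turn about z gives the same grasp; the last joint's range is limited). The gripper opens to 85 mm and grips with 20 to 120 N. Pads are 22 mm wide; open, the fingers measure 114 mm over their backs; the gripper's body (76 mm by 85 mm) begins 54 mm behind the grasp point. The pads swing forward as they close: fully open they stand 13 mm farther back than shut.
Start: joints at [1.071, 0.276, -0.026, 1.268, 0, 1.467], TCP at [0.242, 0.576, 0.202] pointing down, gripper open.
Joint ranges: [-3.12, 3.12], [-0.85, 1.88], [-1.08, 1.24], [-1.95, 2.15], [-1.57, 1.53], [-3.14, 3.14]. Speed limits (rad/s): [2.57, 2.57, 3.14, 3.14, 3.14, 3.14].

### API

Orientations are given as [roll, pitch, yaw] about the fixed x, y, z axes, in that order (R = Rz(yaw) Ry(pitch) Rx(roll)).
In Python, from cell import * gives the robot as it stands.
- The arm moves only by the shell command python3 -m inch 'ROWS' [FORCE]. ROWS is JSON, one flat list of numbers, 7 for each row, row after row: the shift along the tool's x, y, z in mm, then the turn, a rotation vector about the tool's x, y, z in degrees, then the finger opening in mm, from 0 to 85.4. A call has exactly 10 rows; each row is the pose to reach, as a shift and turn from the pose commanded when the call began, along the tool's axes at that moment; what a row does not reach only later rows make up. A row lasts 1/12 s, in which the tool goes at most 41.7 mm and 7.16 degrees, less where a joint would pass 70% of its speed; a pose out of reach is approached as far as the arm can. A call with a gripper value outside its range is refused whole. The fingers move at their own pace and stop on an object; FORCE is the grip in N (left out, the last holds). Time passes only in rows, so rows that repeat a pose let the fingers close, or fill a call up. It gives the time, the measured TCP pose, the force, the opening and the grip force at its end, in the units of the state.
- get_obs(): the state, without advancing time (a new reading comes with each control period).
- camera(name): name is "scene" or "top" or "wrist"; returns a dict with "img" (400x640x3 uint8, blue, green, red), "K" (3x3 intrinsics, pixels), "k1" (the pictures are not rectified: a ray, as slopes to the right and down, at radius r is drawn at 1 + k1 r^2 times it, then the intrinsics apply), "camera_from_world" (4x4, takes a point from world to camera coordinates); the wrist camera has in their place "tool_from_camera" (4x4, takes a point from camera to tool coordinates, whose origin is the TCP and whose axes are the flange's). Camera axes: x right, y up, looking along -z (the intrinsics and any distortion apply to the point x, -y, -z); pixel columns grow to the right and rows downward; lengths in m; the calibration is good to about 2 mm. A picture is of the moment at which its call begins: read the wrist's pose just before it. There is no depth.
- sign_off(): hands the job in; it is judged then, once.
The state is a dict: "time": time; "joint_positions": joint angles; "dq": joint speeds; "joint_efforts": joint torques, N m; "tcp_pos": TCP position; "orientation": TCP orientation; "ft_force": force on the tool from outside, world axes, zero at the start; "moment": the same for the moment, N m; "width": opening from 0.0 (shut) to 1.0 (fully open); "gripper_force": force on a finger pad.
Only numpy, scipy, OpenCV 4.12 (cv2) and the standard library are available. Lean on these libraries where they do the work, as an engineer would, in place of code of your own. Each camera call takes 0.05 s, during which the arm holds its last target. There are 200 camera calls.

### The job

In the small white bench cabinet, a brown bottle with a red cap stands behind one of the two outer sliding doors. Slide that door all the way behind the locked centre door so that the bottle can be taken out, and let go of it; leave the other outer door where it is and the red-capped bottle standing where it stands.

Things in the scene. Friction and masses are not known exactly. Their poses are not given: they have to be found in the camera images.
- cabinet: Fixed white cabinet, 110 deep (x), 344 wide (y), 140 high (z); origin: centre of its underside; +x to its back, +y to its left seen from the robot; turned up to 0.17 rad. Front at x = -55 with three clear doors 112 wide. The centre one (y -56 to 56, front track) is locked. Each outer door has a blue upright pull bar near its outer edge, centre line at x = -85, z 72 to 140. All mm, own frame.
- left_door (a joint): Left outer door, in the rear track: metres slid towards the cabinet's -y, behind the centre door; 0 shut, 0.082 end stop; starts at 0 to 0.010. Its pull bar (10 mm wide in y, 16 mm thick in x, on two 8 mm wide stems straight behind it) is at cabinet y = 0.148 minus this value. About 1.5 N slides it; it stays where it is left.
- right_door (a joint): Right outer door, mirror image of the left, same rear track: metres slid towards the cabinet's +y, behind the centre door; 0 shut, 0.082 end stop; starts at 0 to 0.010. Its pull bar (10 mm wide in y, 16 mm thick in x) is at cabinet y = -0.148 plus this value. About 1.5 N slides it; it stays where it is left.
- red_cap_bottle: Brown bottle with a red cap, 36 mm in diameter, 62 mm high; origin at the centre of its underside. Stands loose on the cabinet's floor (z = 12 mm), near cabinet y = +115 mm (behind the left door) or -115 mm (behind the right door). A like bottle with a green cap is behind the other outer door, a larger white-capped one behind the centre door.

How it is judged:
At the end, for the whole second after the job is handed in: The outer door in front of the red-capped bottle has slid at least 67 of its 82 mm behind the centre door and is at rest, the other outer door is less than 22 mm ajar, and the red-capped bottle stands upright within 15 mm of where it was (((y of red_cap_bottle in the frame of cabinet above 0.07 m and value of joint left_door above 0.067 m and value of joint right_door below 0.022 m) or (y of red_cap_bottle in the frame of cabinet below -0.07 m and value of joint right_door above 0.067 m and value of joint left_door below 0.022 m)) and velocity of joint left_door between -0.01 and 0.01 m/s and velocity of joint right_door between -0.01 and 0.01 m/s and distance of red_cap_bottle from where it was at the start of the episode below 0.015 m and angle between red_cap_bottle's own z axis and vertical below 0.17 rad); the robot touches nothing.
It fails at once if the other outer door, not the one in front of the red-capped bottle, is slid open by more than 30 mm ((y of red_cap_bottle in the frame of cabinet above 0.07 m and value of joint right_door above 0.03 m) or (y of red_cap_bottle in the frame of cabinet below -0.07 m and value of joint left_door above 0.03 m)).
It fails at once if the red-capped bottle is knocked over (angle between red_cap_bottle's own z axis and vertical above 0.5 rad).
It also fails if it takes over 29 s, if anything falls off the work surface, if the arm or the gripper's body presses on something with over 40 N, if the wrist force passes 120 N, or if a joint passes its speed limit or range.

## Working session

There is one attempt and no reset: what is moved stays moved. The work goes in short steps, Python scripts to look and compute and a shell command to move; the robot and the scene stay as the last step left them, time stands still between calls to the robot, and variables do not carry over. Pictures are saved under pics/ and viewed, at most 10 in all, crops included, and the job is handed in when it is done.

```bash
mkdir -p pics; python3 - <<'E'
from cell import *
import cv2,numpy as np
np.set_printoptions(precision=4,suppress=True)
o=get_obs();print(o['time'],o['tcp_pos'],o['orientation'],o['width'])
for n in("scene","top"):
    c=camera(n);cv2.imwrite(f"pics/{n}0.png",c["img"]);print(n,c["K"].tolist(),c["k1"],c["camera_from_world"])
E
```

```text
0.0 [0.2412 0.5757 0.2008] [-3.1394 -0.0002  2.7448] 0.9987842496713479
scene [[427.15405082018333, 0.0, 323.98478350292913], [0.0, 427.15405082018333, 199.01314227028604], [0.0, 0.0, 1.0]] -0.09521505320042502 [[-0.8319  0.5549 -0.0051  0.4244]
 [-0.4829 -0.7195  0.4992  0.2643]
 [ 0.2734  0.4177  0.8665 -1.0986]
 [ 0.      0.      0.      1.    ]]
top [[470.99709664391776, 0.0, 326.4265741355932], [0.0, 470.99709664391776, 197.11525696748967], [0.0, 0.0, 1.0]] -0.09478572083139666 [[ 0.1068 -0.9943  0.0003  0.0189]
 [ 0.9741  0.1047  0.2002 -0.5825]
 [-0.1991 -0.0211  0.9797 -0.796 ]
 [ 0.      0.      0.      1.    ]]
```

View pics/scene0.png

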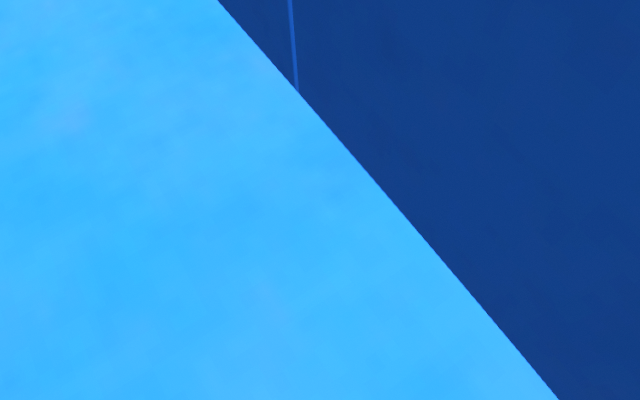

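View pics/top0.png

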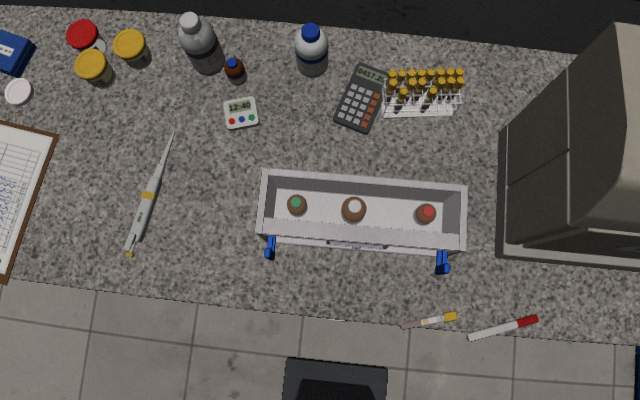

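Scene view is blocked. The top view shows the red cap at (427,213) on the -y side, so it is the right door. That bar is near (442,262) and the other near (270,245).

```bash
cat > h.py <<'E'
from cell import *
import cv2,numpy as np
np.set_printoptions(precision=4,suppress=True)
def ray(c,uv,z):
    n=cv2.undistortPoints(np.array([[uv]],float),c["K"] if isinstance(c["K"],np.ndarray) else np.array(c["K"]),np.array([c["k1"],0,0,0.]))[0,0]
    T=np.linalg.inv(np.array(c["camera_from_world"]));d=T[:3,:3]@[n[0],-n[1],-1];o=T[:3,3]
    return o+d*(z-o[2])/d[2]
E
python3 - <<'E'
from h import *
c=camera("top");I=c["img"];hsv=cv2.cvtColor(I,cv2.COLOR_BGR2HSV)
print("cam",np.linalg.inv(c["camera_from_world"])[:3,3])
m=cv2.inRange(hsv,(108,150,60),(125,255,255))
for q in cv2.findContours(m,0,2)[0]:
    if cv2.contourArea(q)>30:
        b=cv2.boundingRect(q);print("blue",b,cv2.contourArea(q))
m=cv2.inRange(hsv[195:230,410:445],(170,100,60),(180,255,255))|cv2.inRange(hsv[195:230,410:445],(0,100,60),(6,255,255))
v,u=np.nonzero(m);print("red",u.mean()+410,v.mean()+195,ray(c,(u.mean()+410,v.mean()+195),.074))
cv2.imwrite("pics/crop.png",cv2.resize(I[160:285,245:480],None,fx=3.4,fy=3.4,interpolation=cv2.INTER_CUBIC))
E
```

```text
cam [0.4069 0.063  0.8965]
blue (437, 251, 13, 22) 150.5
blue (265, 236, 11, 22) 117.0
blue (227, 58, 10, 9) 58.0
blue (0, 30, 28, 42) 567.0
blue (302, 22, 17, 18) 220.5
red 427.89 211.05 [ 0.5682 -0.1015  0.074 ]
```

View pics/crop.png

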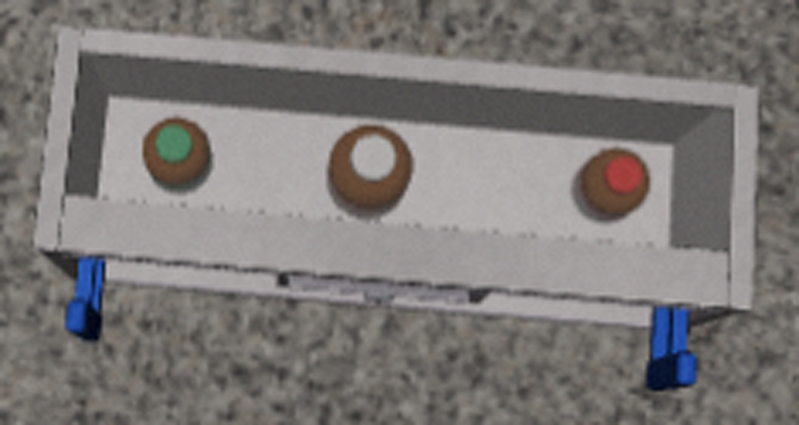

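Crop: the bars' top faces are at about px (446.5,268) right and (267.5,253.5) left. The cabinet's top corners are at (256,232.5), (464,250.5), (467.5,186.5) and (262.5,168).

```bash
python3 - <<'E'
from h import *
c=camera("top")
P={k:ray(c,v,.14)[:2] for k,v in dict(barR=(446.5,268),barL=(267.5,253.5),FL=(256.2,232.6),FR=(464.1,250.6),BR=(467.6,186.5),BL=(262.6,168.2)).items()}
for k in P:print(k,P[k])
for a,b in(("FL","FR"),("BL","BR"),("barL","barR"),("FL","BL"),("FR","BR")):
    d=P[a]-P[b];print(a,b,np.hypot(*d),"yaw",np.arctan2(-d[0],d[1]) if a[-1]=='L' and b[-1]=='R' else np.arctan2(-d[1],-d[0]))
y=np.mean([np.arctan2(-(P[a]-P[b])[0],(P[a]-P[b])[1]) for a,b in(("FL","FR"),("BL","BR"))])
C=(P["FL"]+P["FR"]+P["BL"]+P["BR"])/4;R=np.array([[np.cos(y),-np.sin(y)],[np.sin(y),np.cos(y)]])
print("C",C,y);
for k in P:print(k,(P[k]-C)@R)
g=C+R@[-.088,-.145];o=get_obs();t=o["tcp_pos"];yt=o["orientation"][2]
print("bar nominal",C+R@[-.085,-.148],"target",g)
d=g-t[:2];ex=np.array([np.cos(yt),np.sin(yt)]);ey=np.array([np.sin(yt),-np.cos(yt)])
print("d",d,"tool dx,dy mm",d@ex*1e3,d@ey*1e3,"dyaw deg",np.degrees(np.pi+y-yt),o["time"])
E
```

```text
barR [ 0.4659 -0.1246]
barL [0.4587 0.1634]
FL [0.4902 0.186 ]
FR [ 0.4966 -0.1515]
BR [ 0.6036 -0.152 ]
BL [0.5981 0.1901]
FL FR 0.3376422400634817 yaw 0.019127409933492476
BL BR 0.34218176194553657 yaw 0.016098628289331455
barL barR 0.2880920333085539 yaw 0.024807430978855474
FL BL 0.10798591620230466 yaw 0.03765148574107605
FR BR 0.10696110618114112 yaw -0.004600519907915289
C [0.5471 0.0181] 0.017613019111411964
barR [-0.0838 -0.1413]
barL [-0.0859  0.1468]
FL [-0.054   0.1689]
FR [-0.0535 -0.1688]
BR [ 0.0535 -0.1711]
BL [0.054 0.171]
bar nominal [ 0.4648 -0.1313] target [ 0.4617 -0.1284]
d [ 0.2204 -0.7043] tool dx,dy mm -475.478498458361 -564.4494249490294 dyaw deg 23.74131973521058 0.2
```

```bash
python3 -m inch '[-15,-18,0,0,0,0,45, -40,-47,0,0,0,0,45, -65,-77,0,0,0,0,45, -90,-106,0,0,0,0,45, -115,-136,0,0,0,0,45, -140,-165,0,0,0,0,45, -165,-195,0,0,0,0,45, -190,-224,0,0,0,0,45, -215,-254,0,0,0,0,45, -240,-283,0,0,0,0,45]' 30
python3 -m inch '[-25,-29,0,0,0,-3,45, -50,-59,0,0,0,-6,45, -75,-88,0,0,0,-9,45, -100,-118,0,0,0,-12,45, -125,-147,0,0,0,-15,45, -150,-177,0,0,0,-18,45, -175,-206,0,0,0,-21,45, -200,-236,0,0,0,-23.7,45, -220,-260,0,0,0,-23.7,45, -235,-278,0,0,0,-23.7,45]'
python3 - <<'E'
from h import *
o=get_obs();c=camera("wrist");cv2.imwrite("pics/w1.png",c["img"]);print(o["time"],o["tcp_pos"],o["orientation"],o["width"],o["ft_force"])
g=np.array([.463,-.125]);d=(g-o["tcp_pos"][:2])*1e3;y=o["orientation"][2]
print(d@[np.cos(y),np.sin(y)],d@[np.sin(y),-np.cos(y)],"yaw err",np.degrees(np.pi+.018-y))
T=np.array(c["tool_from_camera"]);R=cv2.Rodrigues(np.array([0,0,y]))[0]@cv2.Rodrigues(np.array([o["orientation"][0],0,0]))[0]
W=np.eye(4);W[:3,:3]=R;W[:3,3]=o["tcp_pos"];c["camera_from_world"]=np.linalg.inv(W@T)
import pickle;pickle.dump({k:c[k] for k in("img","K","k1","camera_from_world")},open("w1.pkl","wb"))
E
```

```text
time: 1.03
tcp_pos: [0.3534, 0.2209, 0.2019]
orientation: [3.141, 0.0, 2.745]
ft_force: [0.7, 0.4, 0.4]
width: 0.53
gripper_force: 0.0
time: 1.87
tcp_pos: [0.4634, -0.1274, 0.2019]
orientation: [-3.141, 0.001, -3.127]
ft_force: [0.3, -0.6, -0.6]
width: 0.529
gripper_force: 0.0
1.8667 [ 0.4634 -0.1274  0.2019] [-3.1409  0.0005 -3.127 ] 0.5285914417577621 [ 0.2753 -0.5905 -0.6151]
0.3517497046950747 2.4281418970218653 yaw err 360.1925079100507
```

View pics/w1.png

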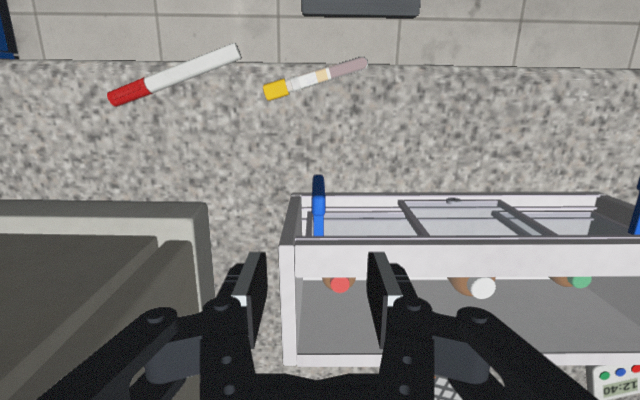

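The wrist view shows the bar at (319,178–212), its stem running to row 237, centred between the fingers. The doors are intact and the red cap is behind this one.

```bash
python3 - <<'E'
from h import *
import pickle;c=pickle.load(open("w1.pkl","rb"))
print("cam",np.linalg.inv(c["camera_from_world"])[:3,3])
for uv in((319,178),(319,212),(319,195),(287,240),(279,243),(296,195)):print(uv,ray(c,uv,.14),ray(c,uv,.072)[:2])
m=cv2.inRange(cv2.cvtColor(c["img"],cv2.COLOR_BGR2HSV),(105,150,50),(125,255,255))[170:245,300:340]
for i in range(0,75,5):
    u=np.nonzero(m[i])[0]
    if len(u):print(i+170,u.min()+300,u.max()+300)
E
```

```text
cam [ 0.3849 -0.1277  0.3728]
(319, 178) [ 0.4432 -0.1252  0.14  ] [ 0.4603 -0.1245]
(319, 212) [ 0.4679 -0.1248  0.14  ] [ 0.4922 -0.124 ]
(319, 195) [ 0.4554 -0.125   0.14  ] [ 0.476  -0.1243]
(287, 240) [ 0.4898 -0.1477  0.14  ] [ 0.5205 -0.1535]
(279, 243) [ 0.4923 -0.1535  0.14  ] [ 0.5236 -0.1611]
(296, 195) [ 0.4556 -0.141   0.14  ] [ 0.4763 -0.1449]
180 314 322
185 314 323
190 313 323
195 313 324
200 313 324
205 313 324
210 312 324
215 313 323
220 314 322
225 314 322
230 314 322
235 314 322
```

```bash
python3 -m inch '[1,2,8,0,0,0,45, 1,2,22,0,0,0,45, 1,2,38,0,0,0,45, 1,2,54,0,0,0,45, 1,2,70,0,0,0,45, 1,2,84,0,0,0,45, 1,2,95,0,0,0,45, 1,2,102,0,0,0,45, 1,2,105,0,0,0,45, 1,2,105,0,0,0,45]'
python3 -m inch '[0,0,0,0,0,0,30, 0,0,0,0,0,0,20, 0,0,0,0,0,0,10, 0,0,0,0,0,0,5, 0,0,0,0,0,0,5, 0,0,0,0,0,0,5, 0,0,0,0,0,0,5, 0,0,0,0,0,0,5, 0,0,0,0,0,0,5, 0,0,0,0,0,0,5]' 20
```

```text
time: 2.75
tcp_pos: [0.4612, -0.1219, 0.0963]
orientation: [3.141, -0.001, -3.124]
ft_force: [-0.2, -0.3, 0.3]
width: 0.525
gripper_force: 0.0
time: 3.58
tcp_pos: [0.4626, -0.1232, 0.0979]
orientation: [-3.14, 0.002, -3.125]
ft_force: [-1.4, -1.5, 6.1]
width: 0.107
gripper_force: 23.5
```

```bash
python3 -m inch '[0,3,0,0,0,0,5, 0,7,0,0,0,0,5, 0,11,0,0,0,0,5, 0,15,0,0,0,0,5, 0,19,0,0,0,0,5, 0,23,0,0,0,0,5, 0,27,0,0,0,0,5, 0,31,0,0,0,0,5, 0,34,0,0,0,0,5, 0,36,0,0,0,0,5]'
python3 -m inch '[0,3,0,0,0,0,5, 0,7,0,0,0,0,5, 0,11,0,0,0,0,5, 0,15,0,0,0,0,5, 0,19,0,0,0,0,5, 0,23,0,0,0,0,5, 0,27,0,0,0,0,5, 0,31,0,0,0,0,5, 0,35,0,0,0,0,5, 0,36,0,0,0,0,5]'
```

```text
time: 4.42
tcp_pos: [0.462, -0.0869, 0.0979]
orientation: [-3.14, 0.002, -3.125]
ft_force: [-1.1, -1.6, 5.6]
width: 0.113
gripper_force: 23.5
time: 5.25
tcp_pos: [0.4613, -0.0506, 0.0979]
orientation: [-3.141, 0.002, -3.125]
ft_force: [-1.5, -1.9, 6.1]
width: 0.107
gripper_force: 23.5
```

```bash
python3 -m inch '[0,0,0,0,0,0,38, 0,0,0,0,0,0,38, 0,0,0,0,0,0,38, 0,0,0,0,0,0,38, 0,0,0,0,0,0,38, 0,0,0,0,0,0,38, 0,0,-5,0,0,0,38, 0,0,-18,0,0,0,38, 0,0,-34,0,0,0,38, 0,0,-50,0,0,0,38]'
python3 -m inch '[0,0,-16,0,0,0,38, 0,0,-34,0,0,0,38, 0,0,-54,0,0,0,38, 0,20,-74,0,0,0,38, 0,50,-90,0,0,0,38, 0,85,-95,0,0,0,38, 0,120,-95,0,0,0,38, 0,155,-95,0,0,0,38, 0,185,-95,0,0,0,38, 0,200,-95,0,0,0,38]'
python3 - <<'E'
from h import *
c=camera("top");cv2.imwrite("pics/top2.png",c["img"])
E
```

```text
time: 6.08
tcp_pos: [0.4601, -0.0505, 0.1474]
orientation: [3.141, -0.001, -3.125]
ft_force: [0.2, -0.4, 0.3]
width: 0.447
gripper_force: 0.0
time: 6.92
tcp_pos: [0.4569, 0.1523, 0.2425]
orientation: [3.14, 0.001, -3.122]
ft_force: [-0.3, -0.6, 0.5]
width: 0.446
gripper_force: 0.0
```

View pics/top2.png

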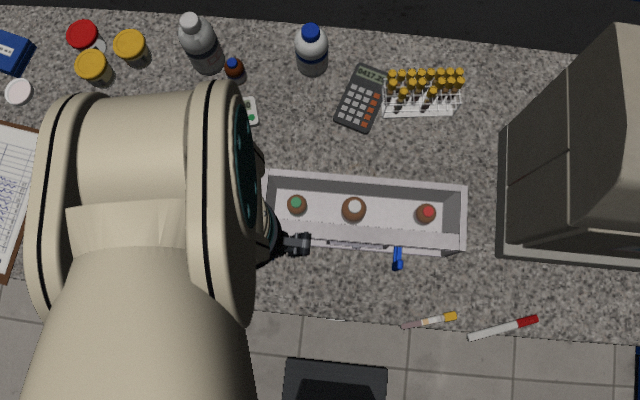

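The right bar is now at about (398,258), the red cap is still at (427,213), and the left bar is hidden by the arm. I'll check the bar's position numerically.

```bash
python3 - <<'E'
from h import *
c=camera("top");I=c["img"];hsv=cv2.cvtColor(I,cv2.COLOR_BGR2HSV)
m=cv2.inRange(hsv,(108,150,60),(125,255,255));m[:240]=0;m[:,:340]=0;m[:,480:]=0
v,u=np.nonzero(m);k=v>v.max()-8;q=(u[k].mean(),v[k].mean());p=ray(c,q,.13)[:2]-[.5471,.0181]
print(q,u.min(),u.max(),v.min(),v.max(),"door",.148+(-.0176*p[0]+p[1]))
h=hsv[195:230,410:445];r=cv2.inRange(h,(170,100,60),(180,255,255))|cv2.inRange(h,(0,100,60),(6,255,255))
v,u=np.nonzero(r);print("red",u.mean()+410,v.mean()+195)
E
```

```text
(np.float64(399.2093023255814), np.float64(265.0)) 393 402 247 269 door 0.08161882296505768
red 427.7843137254902 211.078431372549
```

Door at about 0.08 m, bottle unmoved, and the tool is clear of everything.

```bash
python3 -c "
from cell import *
print(sign_off())"
```

```text
the job is handed in; nothing more can be done
None
```

The right door, in front of the red-capped bottle, is slid about 80 of its 82 mm behind the centre door and released, with the bottle unmoved and the job handed in; the arm never went near the left door, but it hid that door in the last picture.

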